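# Gauge the hub bore of a pallet-truck wheel

### The job

Take the hub bore of the pallet-truck wheel with the telescoping bore gauge: lower it gently, plungers still drawn in, until its foot stands on the bearing somewhere down in the bore, let go, draw its taper key up so that the plungers spring out to the bore wall, then push the key back down until it is just snug (hard pushing draws the plungers in again) so that it locks them. Then grip the handle, draw the gauge straight out and stand it, still locked at the bore's size, upright back in its tray. Never lean hard on the gauge (stay below about 25 N against wheel or tray), do not lay it over, and leave the other things where they are.

Things in the scene. Friction and masses are not known exactly. Their poses are not given: they have to be found in the camera images.
- gauge_grip (a point): Telescoping bore gauge, steel, loose, upright in the tray, 0.45 to 0.63 kg. This point is on its axis in the dark ribbed handle, 96 above its underside; z is up, y is the plunger line. The handle is 24 (x) x 28 (y), from 54 to 114 above the underside, with a slot for the key; grip it with the fingers closing along x. The key's narrower head stands above it.
- gauge_foot (a point): Centre of the underside of the gauge, 96 below gauge_grip on its axis (axes as gauge_grip). The foot is a steel disc of diameter 45, 8 thick, chamfered below; a thin stem rises from it with a crosswise barrel (along y, 40 long, 16 thick) centred 20 above the underside, which carries the two plungers.
- nose_a (a point): Tip of the plunger on the gauge's +y side (pin of diameter 10 with a round nose). Drawn in, the two noses are 42 apart; in the bore wall they are 48 apart; fully out 54. Each plunger is pushed out by its own spring of about 3 N.
- nose_b (a point): Tip of the plunger on the gauge's -y side.
- key_head (a point): Centre of the head of the taper key, a loose steel part of 50 g in the slot of the handle. Head 16 (x) x 20 (y) x 26 tall; grip it along x with the fingertips above the handle, whose top is 13.5 below this point at the start. This point is 31.5 above gauge_grip at the start (noses 42 apart) and 43.5 above it when snug at 48: 2 mm of key per mm of size, higher key = wider gauge.
- key_tip (a point): Lower end of the key's wedge blade (8 thick in x), 55.5 below key_head. The wedge bars the plungers from going out and holds by friction. Drawing it up takes 1 to 4 N; raise it 18 to 25 from the start so that the tip stays in the slot. Going down it slides freely until snug; above about 5 N it begins to draw the plungers in.
- bore_mouth (a point): Centre of the bore's mouth, at the top of the hub boss of the wheel, z up. The wheel is fixed, lying flat, grey tyre of diameter 180 and 50 tall, aluminium boss of diameter 72 and 62 tall. The bore has diameter 48, with a 3 mm chamfer at the mouth. A steel bearing is seated in it 30 to 42 below the mouth, a different depth each time that is not reported: it must be felt.
- tray_in (a point): Centre of the inner floor of the gauge's shallow steel tray, fixed, 170 x 170 outside, 5 walls and floor, rim 11 above the inner floor; axes along its sides.
- tin_a: Bystander, not to be moved: food tin, diameter 68, 85 tall, standing. Origin at the centre of its underside, in mm.
- tin_b: Bystander, not to be moved: a second such tin. Origin at the centre of its underside, in mm.
- jar: Bystander, not to be moved: jar, diameter 72, 100 tall, standing. Origin at the centre of its underside, in mm.
- tape_roll: Bystander, not to be moved: roll of packing tape lying flat, outer diameter 92, 48 tall. Origin at the centre of its underside, in mm.
- screwdriver: Bystander, not to be moved: screwdriver lying flat, about 200 long; origin under its middle. Origin at the centre of its underside, in mm.
- soap_carton: Bystander, not to be moved: small carton, 60 x 100 x 45 tall. Origin at the centre of its underside, in mm.
- spare_bearing: Bystander, not to be moved: loose steel ball-bearing ring lying in a corner of the tray, outer diameter 47, 14 tall. Origin at the centre of its underside, in mm.
There are look-alikes about, which are no part of the job. Of the things like the part that bears gauge_grip, leave any that is purple; of the rest the larger one is meant.

How it is judged:
By the outcome, as a careful person would: the job done as asked, in the order asked, and still so for the second after the job is handed in, with the robot touching nothing.
It also fails if it takes over 64 s, if anything falls off the work surface, if the arm or the gripper's body presses on something with over 40 N, if the wrist force passes 120 N, or if a joint passes its speed limit or range.

### The arm

A 6-joint arm with a two-finger parallel gripper is mounted at the origin on the work surface. World frame = base frame: x ahead of the robot, y to its left, z up, the work surface at z = 0. Lengths are in m, angles in rad, forces in N, time in s.
With the tool pointing down it reaches from about 0.35 to 0.975 m from the base axis. Payload 4.9 kg.
Tool frame: the origin (TCP) lies midway between the tips of the shut fingers; the grasp point (between the pads) lies 19 mm behind it; z points along the fingers, y is the line along which they close (so a half turn about z gives the same grasp; the last joint's range is limited). The gripper opens to 85 mm and grips with 20 to 120 N. Pads are 22 mm wide; open, the fingers measure 114 mm over their backs; the gripper's body (76 mm by 85 mm) begins 54 mm behind the grasp point. The pads swing forward as they close: fully open they stand 13 mm farther back than shut.
Start: joints at [1.209, 0.053, 1.613, -0, 1.476, -0.119], TCP at [0.15, 0.607, 0.231] pointing down, gripper open.
Joint ranges: [-3.01, 3.01], [-1.01, 2.22], [0.06, 2.58], [-1.02, 4.17], [0.09, 2.62], [-3.14, 3.14]. Speed limits (rad/s): [2.57, 2.57, 3.14, 3.14, 3.14, 3.14].

### API

Orientations are given as a unit quaternion [w, x, y, z].
In Python, from plant import * gives the robot as it stands.
- The arm moves only by the tool jog_arm, never from a script. Its argument "targets" is a list of rows, each a list of 3 entries, a list of its own where there are three numbers: the shift along the tool's x, y, z in units of 25 mm (1.0 is 25 mm), then the turn, a rotation vector about the tool's x, y, z in units of 8 degrees (1.0 is 8 degrees), then the opening in per cent of the stroke, from 0 (shut) to 100 (fully open). A call has 1 to 8 rows; each row is the pose to reach, as a shift and turn from the pose commanded when the call began, along the tool's axes at that moment; what a row does not reach only later rows make up. A row lasts 1/8 s, in which the tool goes at most 62.5 mm and 10.7 degrees, less where a joint would pass 70% of its speed; a pose out of reach is approached as far as the arm can. A call with a gripper value outside its range is refused whole. The fingers move at their own pace and stop on an object; the grip force is fixed at half the most. Time passes only in rows, so rows that repeat a pose let the fingers close. It gives the time, the measured TCP pose, the force, the opening and the grip force at its end, in the units of the state.
- state(): the state, without advancing time (a new reading comes with each control period).
- grab_frame(name): name is "scene" or "side" or "wrist"; returns (picture, depth): 480x640x3 uint8, red, green, blue; 480x640 float32, m along the optical axis (not along the pixel's ray), 0 where there is no reading.
- camera_params(name): a dict with "fovy" (degrees; the focal length in pixels is half the picture's height over the tangent of half this angle, whatever the lens; pixels are square), "cx", "cy" (the principal point, pixels), "dist" ([k1, k2, p1, p2, k3] as OpenCV has them; the pictures are not rectified), "rvec" (rotation vector, rad) and "tvec" (3), from world to camera coordinates, as OpenCV has them; the wrist camera has in their place "hand_eye" (4x4, takes a point from camera to tool coordinates, whose origin is the TCP and whose axes are the flange's). Camera axes: x right, y down, z forward; pixel columns grow to the right and rows downward; lengths in m; the calibration is good to about 2 mm. A picture is of the moment at which its call begins: read the wrist's pose just before it. camera_params takes no time and is no camera call.
- job_done(): hands the job in; it is judged then, once.
The state is a dict: "time": time; "joint_pos": joint angles; "joint_vel": joint speeds; "joint_efforts": joint torques, N m; "tool_pos": TCP position; "tool_rot": TCP orientation; "contact_force": force on the tool from outside, world axes, zero at the start; "ft_torque": the same for the moment, N m; "gripper_width": opening from 0.0 (shut) to 1.0 (fully open); "grasp_force": force on a finger pad.
Only numpy, scipy, OpenCV 4.12 (cv2) and the standard library are available. Lean on these libraries where they do the work, as an engineer would, in place of code of your own. Each camera call takes 0.05 s, during which the arm holds its last target. There are 200 camera calls.

## Working session

There is one attempt and no reset: what is moved stays moved. The work goes in short steps, Python scripts to look and compute and a tool call to move; the robot and the scene stay as the last step left them, time stands still between calls to the robot, and variables do not carry over. Pictures are saved under pics/ and viewed, at most 12 in all, crops included, and the job is handed in when it is done.

Besides the shell and the picture viewer there is one more tool, called after ">>>" by a JSON object that holds its "name" and its "arguments". jog_arm: Moves the arm, as the interface text tells. Its arguments: {"type":"object","properties":{"targets":{"type":"array"}},"required":["targets"]}

```bash
ls && mkdir -p pics && cat > h.py <<'E'
from plant import *
import numpy as np, cv2
from scipy.spatial.transform import Rotation as R
def K(p):
    f=240/np.tan(np.radians(p["fovy"]/2)); return np.array([[f,0,p["cx"]],[0,f,p["cy"]],[0,0,1.]])
def ext(name,s=None):
    p=camera_params(name)
    if name!="wrist":
        Rm=cv2.Rodrigues(np.array(p["rvec"],float))[0]; t=np.array(p["tvec"],float).ravel()
        return p,Rm.T,-Rm.T@t
    q=s["tool_rot"]; Rt=R.from_quat([q[1],q[2],q[3],q[0]]).as_matrix()
    H=np.array(p["hand_eye"]); return p,Rt@H[:3,:3],Rt@H[:3,3]+np.array(s["tool_pos"])
def rays(name,uv,s=None):
    p,Rc,c=ext(name,s)
    n=cv2.undistortPoints(np.array(uv,float).reshape(-1,1,2),K(p),np.array(p["dist"],float)).reshape(-1,2)
    return c,np.c_[n,np.ones(len(n))]@Rc.T
def plane(name,uv,z,s=None):
    c,d=rays(name,uv,s); return c+d*((z-c[2])/d[:,2])[:,None]
def deep(name,uv,D,s=None):
    c,d=rays(name,uv,s); return c+d*np.array([D[int(v),int(u)] for u,v in uv])[:,None]
def grab(name,fn):
    s=state(); im,D=grab_frame(name); cv2.imwrite("pics/"+fn+".png",im[:,:,::-1]); np.save("pics/"+fn+".npy",D); return s,im,D
E
python3 - <<'E'
from h import *
for n in ("scene","side"):
    grab(n,n+"0"); p,Rc,c=ext(n); print(n,c.round(3),p["fovy"])
print(state())
E
```

```text
pics
scene [ 1.191 -0.397  1.312] 44.470145285107336
side [ 0.406 -0.745  0.67 ] 52.834714003597384
{'time': 0.1, 'joint_pos': array([ 1.20900268e+00,  5.32876825e-02,  1.61415547e+00, -2.64531746e-05,
        1.47603158e+00, -1.19020923e-01]), 'joint_vel': array([-0.00013001, -0.00126602, -0.00368436,  0.00078819, -0.00222262,
       -0.00095959]), 'joint_efforts': array([-3.44365499e-04, -3.94903672e+01, -3.71363246e+01, -9.74959198e-05,
        3.89274748e-03, -2.84327075e-05]), 'tool_pos': array([0.15006225, 0.6061279 , 0.23018866]), 'tool_rot': array([-2.11272361e-04,  1.21087174e-01,  9.92641431e-01, -9.17110836e-04]), 'contact_force': array([-0.74440931, -0.74530566, -0.5828531 ]), 'ft_torque': array([0.04019167, 0.02491527, 0.022066  ]), 'grasp_force': 0.0, 'gripper_width': 0.9972698026294687}
```

View pics/scene0.png

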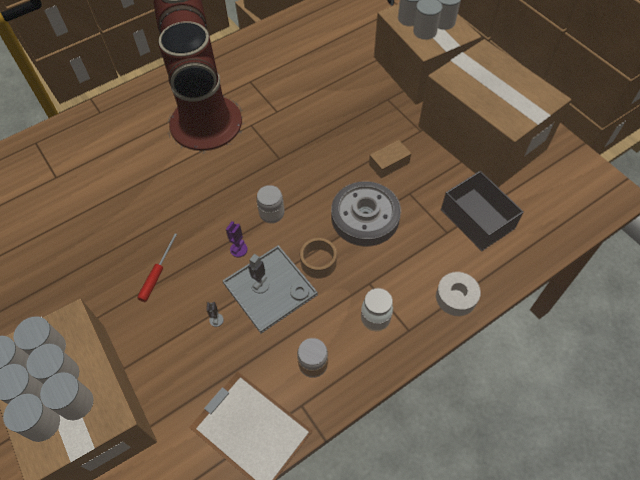

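View pics/side0.png

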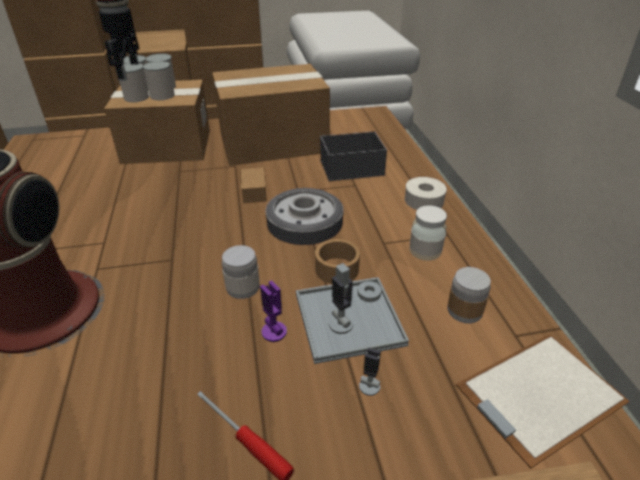

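Scene view candidates: purple gauge at (236,240), which is excluded; small dark gauge at (213,313), outside the tray; larger dark gauge at (258,272), upright in the tray, which I choose. The wheel is at (366,210), and the spare bearing is in the tray at (299,292).

```bash
python3 - <<'E'
from h import *
im=cv2.imread("pics/scene0.png"); D=np.load("pics/scene0.npy")
crop=cv2.resize(im[160:340,180:420],None,fx=3.3,fy=3.3,interpolation=cv2.INTER_CUBIC); cv2.imwrite("pics/c1.png",crop)
print("grip,foot",deep("scene",[(258,265),(260,287),(367,206)],D).round(3))
# point cloud of region by depth from both cameras
for n in("scene","side"):
    D=np.load(f"pics/{n}0.npy"); v,u=np.mgrid[0:480,0:640]; uv=np.c_[u.ravel(),v.ravel()].astype(float)
    P=deep(n,uv,D); ok=D.ravel()>0
    c=deep("scene",[(258,265)],np.load("pics/scene0.npy"))[0]
    m=ok&(np.linalg.norm(P[:,:2]-c[:2],axis=1)<.04)&(P[:,2]>.02)
    Q=P[m]
    for a in (.02,.06,.09,.115,.125,.14):
        q=Q[(Q[:,2]>a)&(Q[:,2]<a+.02)]; print(n,a,len(q),q.mean(0).round(4) if len(q) else '',q.min(0).round(3) if len(q) else '',q.max(0).round(3) if len(q) else '')
    w=deep("scene",[(367,206)],np.load("pics/scene0.npy"))[0]
    m=ok&(np.linalg.norm(P[:,:2]-w[:2],axis=1)<.07)&(P[:,2]>.056)&(P[:,2]<.068)
    q=P[m]; (x,y),r=cv2.minEnclosingCircle(q[:,:2].astype(np.float32)); print("boss",n,len(q),x,y,r,np.median(q[:,2]))
print("tray",plane("scene",[(270,248),(316,292),(262,330),(224,288)],.016).round(4))
E
```

```text
grip,foot [[ 0.563 -0.154  0.12 ]
 [ 0.563 -0.161  0.015]
 [ 0.528  0.197  0.023]]
scene 0.02 88 [ 0.5599 -0.16    0.0306] [ 0.549 -0.178  0.02 ] [ 0.575 -0.137  0.04 ]
scene 0.06 57 [ 0.5616 -0.1612  0.0708] [ 0.549 -0.175  0.061] [ 0.572 -0.141  0.08 ]
scene 0.09 60 [ 0.5624 -0.1597  0.1   ] [ 0.548 -0.174  0.09 ] [ 0.571 -0.139  0.11 ]
scene 0.115 84 [ 0.5613 -0.1598  0.1224] [ 0.547 -0.174  0.115] [ 0.573 -0.141  0.135]
scene 0.125 72 [ 0.5583 -0.1589  0.1381] [ 0.547 -0.169  0.125] [ 0.568 -0.146  0.145]
scene 0.14 58 [ 0.5563 -0.1582  0.1447] [ 0.546 -0.169  0.14 ] [ 0.565 -0.147  0.15 ]
boss scene 332 0.5254917144775391 0.1970946043729782 0.06698700040578842 0.061276808177661346
side 0.02 173 [ 0.5544 -0.1608  0.0313] [ 0.541 -0.177  0.021] [ 0.57  -0.137  0.039]
side 0.06 151 [ 0.5545 -0.1634  0.0711] [ 0.539 -0.173  0.061] [ 0.571 -0.147  0.08 ]
side 0.09 172 [ 0.5531 -0.1628  0.1001] [ 0.539 -0.173  0.09 ] [ 0.572 -0.146  0.11 ]
side 0.115 184 [ 0.5532 -0.1615  0.1232] [ 0.539 -0.173  0.115] [ 0.57  -0.144  0.135]
side 0.125 121 [ 0.5538 -0.1616  0.1351] [ 0.545 -0.169  0.125] [ 0.565 -0.145  0.145]
side 0.14 106 [ 0.5548 -0.1576  0.1457] [ 0.546 -0.169  0.14 ] [ 0.565 -0.145  0.149]
boss side 361 0.5273603200912476 0.18534353375434875 0.0542328841984272 0.06276704716660775
tray [[ 0.4836 -0.081   0.016 ]
 [ 0.6547 -0.0563  0.016 ]
 [ 0.6626 -0.2176  0.016 ]
 [ 0.5142 -0.235   0.016 ]]
```

View pics/c1.png

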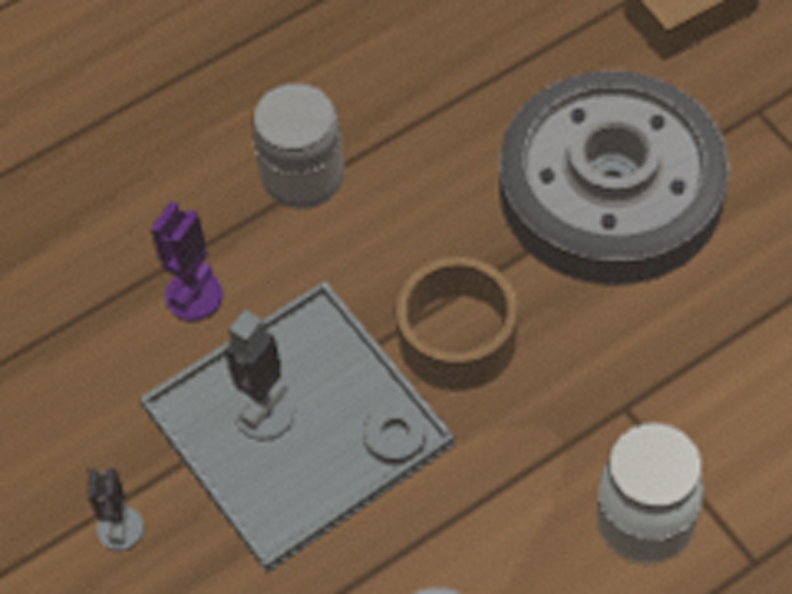

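The crop shows the larger dark gauge upright in the tray at crop (255,370), with its barrel at about (245,420) to (285,392). The wheel bore is at crop (612,150), and the bearing can be seen inside it.

```bash
cat >> h.py <<'E'
def rel(pos,tx=None):
    """shift (units of 25mm) to world pos; turn about tool z (8deg units) so that tool x points to +-tx (world yaw deg), plus levelling"""
    s=state(); q=s["tool_rot"]; Rt=R.from_quat([q[1],q[2],q[3],q[0]]).as_matrix()
    sh=Rt.T@(np.array(pos)-s["tool_pos"])/.025
    tr=None
    if tx is not None:
        out=[]
        for a in (tx,tx+180):
            x=np.array([np.cos(np.radians(a)),np.sin(np.radians(a)),0]); z=np.array([0,0,-1.]); Rg=np.c_[x,np.cross(z,x),z]
            out.append((R.from_matrix(Rt.T@Rg).as_rotvec(degrees=True)/8).round(3))
        tr=out
    print("shift",sh.round(3),"turn",tr,"t",round(s["time"],2),"j6",s["joint_pos"][5].round(2),"F",np.round(s["contact_force"],1))
E
python3 - <<'E'
from h import *
print(camera_params("wrist"))
p=plane("scene",[(254.2,287.3),(266.4,278.8)],.025); print(p.round(4)); d=p[1]-p[0]; a=np.degrees(np.arctan2(d[1],d[0])); print(a)
rel([.52,.19,.32],a); rel([.556,-.16,.33],a)
# tray edges angle
print(plane("scene",[(277,246),(316,290),(261,331),(224,281)],.016).round(4))
E
```

```text
{'fovy': 58.8748720177403, 'cx': 318.05367849450124, 'cy': 240.8326796103377, 'dist': array([-0.02299803,  0.        ,  0.        ,  0.        ,  0.        ]), 'hand_eye': array([[ 4.04104998e-04, -9.65522660e-01, -2.60318709e-01,
         6.46690579e-02],
       [ 9.99999419e-01,  1.30067414e-04,  1.06992589e-03,
         5.97596300e-04],
       [-9.99178712e-04, -2.60318991e-01,  9.65522151e-01,
        -1.44174600e-01],
       [ 0.00000000e+00,  0.00000000e+00,  0.00000000e+00,
         1.00000000e+00]])}
[[ 0.5602 -0.1748  0.025 ]
 [ 0.5577 -0.1379  0.025 ]]
93.79831885595706
shift [-18.364 -12.607  -3.572] turn [array([-1.200e-02,  7.000e-03,  9.036e+00]), array([-8.0000e-03, -1.4000e-02, -1.3463e+01])] t 0.1 j6 -0.12 F [-0.7 -0.7 -0.6]
shift [-23.127 -25.851  -3.949] turn [array([-1.200e-02,  7.000e-03,  9.036e+00]), array([-8.0000e-03, -1.4000e-02, -1.3463e+01])] t 0.1 j6 -0.12 F [-0.7 -0.7 -0.6]
[[ 0.489  -0.0631  0.016 ]
 [ 0.6502 -0.0532  0.016 ]
 [ 0.6634 -0.2208  0.016 ]
 [ 0.4974 -0.2252  0.016 ]]
```

>>> {"name": "jog_arm", "arguments": {"targets": [[[-9,-5.4,-3.9],[0,0,4.5],100],[[-18.2,-10.8,-3.9],[0,0,9.0],100],[[-18.2,-10.8,-3.9],[0,0,9.0],100],[[-18.2,-10.8,-3.9],[0,0,9.0],100],[[-18.2,-10.8,-3.9],[0,0,9.0],100],[[-18.2,-10.8,-3.9],[0,0,9.0],100],[[-18.2,-10.8,-3.9],[0,0,9.0],100],[[-18.2,-10.8,-3.9],[0,0,9.0],100]]}}

```text
time: 1.1
tool_pos: [0.5005, 0.2605, 0.3225]
tool_rot: [-0.0, 0.682, 0.732, -0.0]
contact_force: [0.4, 0.2, 0.7]
gripper_width: 0.997
grasp_force: 0.0
```

```bash
python3 - <<'E'
from h import *
rel([.527,.235,.33],93.8)
rel([.556,-.12,.34],93.8)
E
```

```text
shift [-1.093  0.985 -0.302] turn [array([-0.003, -0.001,  0.03 ]), array([ 1.000e-03, -5.000e-03, -2.247e+01])] t 1.1 j6 0.28 F [0.4 0.2 0.7]
shift [-15.34    1.141  -0.703] turn [array([-0.003, -0.001,  0.03 ]), array([ 1.000e-03, -5.000e-03, -2.247e+01])] t 1.1 j6 0.28 F [0.4 0.2 0.7]
```

>>> {"name": "jog_arm", "arguments": {"targets": [[[-1,1,-0.3],[0,0,0],50],[[-1,1,-0.3],[0,0,0],50],[[-1,1,-0.3],[0,0,0],50]]}}

```text
time: 1.48
tool_pos: [0.5256, 0.2394, 0.3293]
tool_rot: [-0.001, 0.681, 0.732, -0.001]
contact_force: [0.4, -1.0, 0.5]
gripper_width: 0.5
grasp_force: 0.0
```

```bash
python3 - <<'E'
from h import *
s,im,D=grab("wrist","w1"); print(s["tool_pos"],s["time"])
rel([.556,-.12,.34],93.8)
P=deep("wrist",np.c_[np.tile(np.arange(640),480),np.repeat(np.arange(480),640)],D,s)
m=(D.ravel()>0)&(abs(P[:,2]-.062)<.005)&(np.linalg.norm(P[:,:2]-[.527,.19],axis=1)<.1); q=P[m]; print(m.sum(),q[:,2].mean(),q.min(0),q.max(0))
mask=m.reshape(480,640).astype(np.uint8)*255
cs,_=cv2.findContours(mask,cv2.RETR_CCOMP,cv2.CHAIN_APPROX_NONE)
for c in cs:
    if len(c)>60:
        (w:=plane("wrist",c.reshape(-1,2),.062,s)); (x,y),r=cv2.minEnclosingCircle(w[:,:2].astype(np.float32)); print(len(c),x,y,r,cv2.fitEllipse(w[:,:2].astype(np.float32)))
E
```

```text
[0.52561853 0.23940847 0.32933857] 1.475
shift [-14.442   0.181  -0.426] turn [array([-0.01 , -0.   ,  0.044]), array([ 1.0000e-03, -1.5000e-02, -2.2456e+01])] t 1.52 j6 0.23 F [-0.3  0.1  0.5]
2283 0.06277118598727702 [0.51107279 0.14394558 0.05702188] [0.58260405 0.21619666 0.06569704]
199 0.5466975569725037 0.18031299114227295 0.036918070167303085 ((0.5467956066131592, 0.18015094101428986), (0.07118456065654755, 0.07265699654817581), 12.916741371154785)
133 0.5468035936355591 0.18037688732147217 0.024808203801512718 ((0.5466181635856628, 0.18091624975204468), (0.047315746545791626, 0.04824003949761391), 106.96846008300781)
```

View pics/w1.png

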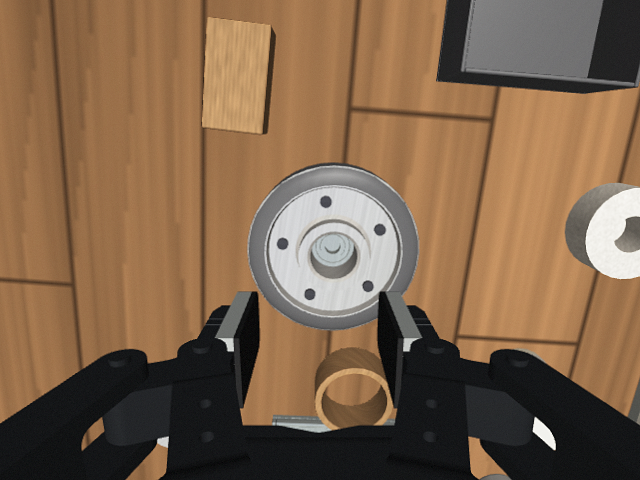

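The wrist view shows the wheel centred at (333,247), with the boss and bore contours matching diameters of 72 and 48 mm. The bore centre comes out at about (0.5467, 0.1804).

>>> {"name": "jog_arm", "arguments": {"targets": [[[-2.5,0.2,-0.4],[0,0,0],70],[[-5,0.2,-0.4],[0,0,0],70],[[-7.5,0.2,-0.4],[0,0,0],70],[[-10,0.2,-0.4],[0,0,0],70],[[-12,0.2,-0.4],[0,0,0],70],[[-13.6,0.2,-0.4],[0,0,0],70],[[-13.6,0.2,-0.4],[0,0,0],70]]}}

```text
time: 2.4
tool_pos: [0.5551, -0.1005, 0.3394]
tool_rot: [-0.0, 0.682, 0.731, -0.0]
contact_force: [0.4, 0.5, 0.6]
gripper_width: 0.699
grasp_force: 0.0
```

```bash
python3 - <<'E'
from h import *
s,im,D=grab("wrist","w2"); print(s["tool_pos"],s["time"])
v,u=np.mgrid[0:480,0:640]
P=deep("wrist",np.c_[u.ravel(),v.ravel()],D,s)
near=(D.ravel()>0)&(np.linalg.norm(P[:,:2]-[.56,-.16],axis=1)<.05)
for lo,hi,z in((.138,.152,.1455),(.112,.125,.119),(.009,.018,.013),(.018,.04,.033)):
    m=near&(P[:,2]>lo)&(P[:,2]<hi); q=P[m]
    if m.sum()<10: print(lo,m.sum()); continue
    k=m.reshape(480,640).astype(np.uint8)
    c=max(cv2.findContours(k,cv2.RETR_EXTERNAL,cv2.CHAIN_APPROX_NONE)[0],key=len)
    w=plane("wrist",c.reshape(-1,2),z,s)[:,:2].astype(np.float32)
    print(lo,m.sum(),np.median(q[:,2]).round(4),q[:,:2].mean(0).round(4),"rect",cv2.minAreaRect(w))
    print("   circ",cv2.minEnclosingCircle(w), "px",c.reshape(-1,2).mean(0))
E
```

```text
[ 0.55508595 -0.10050666  0.33943981] 2.4
0.138 469 0.1464 [ 0.5574 -0.1539] rect ((0.5573460459709167, -0.15411372482776642), (0.016542337834835052, 0.022124646231532097), 21.064844131469727)
   circ ((0.5571930408477783, -0.1538947969675064), 0.012698211707174778) px [314.98684211 273.97368421]
0.112 374 0.1201 [ 0.5583 -0.1489] rect ((0.5574761629104614, -0.15422292053699493), (0.024529580026865005, 0.03001413866877556), 21.098234176635742)
   circ ((0.5575641989707947, -0.15407592058181763), 0.01835927926003933) px [316.00769231 259.66153846]
0.009 524 0.0142 [ 0.5601 -0.1486] rect ((0.5580413937568665, -0.15076172351837158), (0.03644990921020508, 0.04437176138162613), 84.18492126464844)
   circ ((0.5577031373977661, -0.15472637116909027), 0.02263673208653927) px [315.51388889 230.66666667]
0.018 199 0.0325 [ 0.5528 -0.1417] rect ((0.5528294444084167, -0.1412254273891449), (0.015568363480269909, 0.015685176476836205), 21.199270248413086)
   circ ((0.5529484748840332, -0.1418447047472), 0.01013549230992794) px [312.54166667 228.27083333]
```

View pics/w2.png

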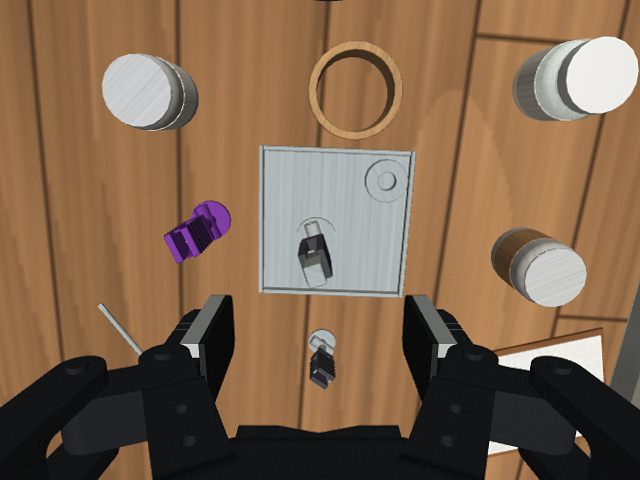

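The wrist view shows the gauge in the tray: key head at (315,274), barrel at (312,228). Purple look-alike at (197,232), small look-alike at (322,360), spare bearing at (386,180). Sizes and heights match (head z 0.146, 16.5×22). Gauge axis (0.5574, −0.1542), plunger line at about 111°.

```bash
python3 - <<'E'
from h import *
rel([.5574,-.1542,.20],111)
D=np.load("pics/w2.npy"); s=state()
print(deep("wrist",[(178,245),(190,238),(215,215),(318,378)],D,s).round(3))
# tray inner corners in wrist view
print(plane("wrist",[(261,147),(414,153),(402,297),(260,292)],.016,s).round(4))
E
```

```text
shift [-2.206 -0.063  5.582] turn [array([-0.004, -0.007, -2.115]), array([-1.0000e-02,  6.0000e-03,  2.0385e+01])] t 2.45 j6 -0.38 F [ 0.   0.  -0.7]
[[ 0.431 -0.146  0.11 ]
 [ 0.444 -0.137  0.116]
 [ 0.442 -0.138  0.011]
 [ 0.57  -0.292  0.084]]
[[ 0.4917 -0.0584  0.016 ]
 [ 0.6569 -0.0529  0.016 ]
 [ 0.6644 -0.2198  0.016 ]
 [ 0.4968 -0.2255  0.016 ]]
```

>>> {"name": "jog_arm", "arguments": {"targets": [[[-1.1,0,1.5],[0,0,-1.0],55],[[-2.2,-0.05,3.5],[0,0,-2.1],55],[[-2.2,-0.05,5.0],[0,0,-2.1],55],[[-2.2,-0.05,5.4],[0,0,-2.1],55],[[-2.2,-0.05,5.4],[0,0,-2.1],55]]}}

```text
time: 3.08
tool_pos: [0.5584, -0.1532, 0.2054]
tool_rot: [-0.0, 0.566, 0.824, 0.0]
contact_force: [-0.6, -0.5, 0.3]
gripper_width: 0.547
grasp_force: 0.0
```

```bash
python3 - <<'E'
from h import *
s,im,D=grab("wrist","w3"); print(s["tool_pos"],s["time"])
v,u=np.mgrid[0:480,0:640]
P=deep("wrist",np.c_[u.ravel(),v.ravel()],D,s)
near=(D.ravel()>0)&(np.linalg.norm(P[:,:2]-[.5574,-.1542],axis=1)<.03)
for lo,hi,z in((.138,.152,.1455),(.112,.125,.119)):
    m=near&(P[:,2]>lo)&(P[:,2]<hi); q=P[m]
    if m.sum()<10: print(lo,m.sum()); continue
    c=max(cv2.findContours(m.reshape(480,640).astype(np.uint8),cv2.RETR_EXTERNAL,cv2.CHAIN_APPROX_NONE)[0],key=len)
    w=plane("wrist",c.reshape(-1,2),z,s)[:,:2].astype(np.float32)
    print(lo,m.sum(),np.median(q[:,2]).round(4),"rect",cv2.minAreaRect(w),"px",c.reshape(-1,2).mean(0))
rel([.5574,-.1542,.091],111)
E
```

```text
[ 0.55837153 -0.15320253  0.20544616] 3.075
0.138 1298 0.1467 rect ((0.5568031072616577, -0.15451063215732574), (0.015794647857546806, 0.02169918455183506), 21.02322769165039) px [311.62406015 262.7518797 ]
0.112 908 0.1203 rect ((0.556794285774231, -0.15492233633995056), (0.023875514045357704, 0.029795976355671883), 21.550268173217773) px [311.93617021 244.03900709]
shift [ 0.014 -0.078  4.635] turn [array([ 0.013,  0.011, -0.002]), array([ 1.7000e-02, -2.1000e-02,  2.2498e+01])] t 3.12 j6 -0.76 F [ 0.4 -0.2  0.2]
```

View pics/w3.png

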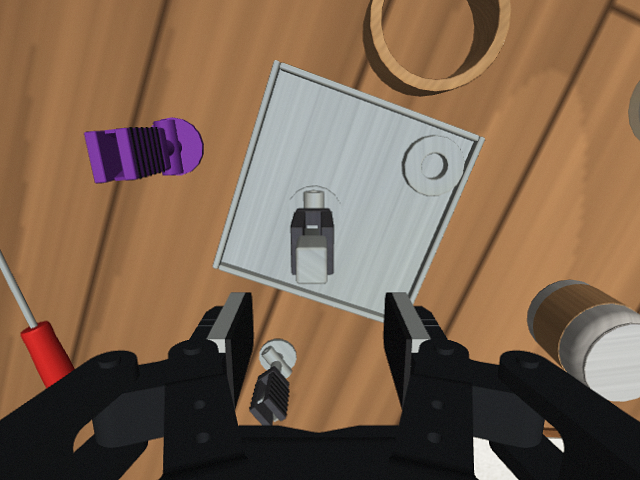

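The gauge is at (312,262), aligned with the tool axes and centred between the fingers at (240..395). Nothing else is close to where the fingers will go.

>>> {"name": "jog_arm", "arguments": {"targets": [[[0,-0.1,1.2],[0,0,0],55],[[0,-0.1,2.6],[0,0,0],55],[[0,-0.1,3.8],[0,0,0],55],[[0,-0.1,4.45],[0,0,0],55],[[0,-0.1,4.6],[0,0,0],55],[[0,-0.1,4.6],[0,0,0],55]]}}

```text
time: 3.88
tool_pos: [0.5568, -0.1558, 0.0916]
tool_rot: [0.001, 0.567, 0.824, 0.0]
contact_force: [-0.8, -0.2, 0.5]
gripper_width: 0.549
grasp_force: 0.0
```

```bash
python3 - <<'E'
from h import *
rel([.5568,-.1547,.091],111)
E
```

```text
shift [0.042 0.014 0.025] turn [array([ 0.012,  0.011, -0.012]), array([ 1.8000e-02, -1.9000e-02,  2.2488e+01])] t 3.88 j6 -0.77 F [-0.8 -0.2  0.5]
```

>>> {"name": "jog_arm", "arguments": {"targets": [[[0,0,0],[0,0,0],20],[[0,0,0],[0,0,0],10],[[0,0,0],[0,0,0],0],[[0,0,0],[0,0,0],0]]}}

```text
time: 4.38
tool_pos: [0.5565, -0.1561, 0.0918]
tool_rot: [0.001, 0.567, 0.824, -0.0]
contact_force: [-2.3, -0.3, 5.9]
gripper_width: 0.271
grasp_force: 60.0
```

>>> {"name": "jog_arm", "arguments": {"targets": [[[0,0,-0.4],[0,0,0],0],[[0,0,-1.4],[0,0,0],0],[[0,0,-2.6],[0,0,0],0],[[0,0,-3.8],[0,0,0],0],[[0,0,-4.4],[0,0,0],0],[[0,0,-4.6],[0,0,0],0],[[0,0,-4.6],[0,0,0],0]]}}

```text
time: 5.25
tool_pos: [0.5552, -0.1552, 0.2038]
tool_rot: [-0.001, 0.567, 0.824, -0.0]
contact_force: [0.2, 0.6, -7.2]
gripper_width: 0.271
grasp_force: 59.9
```

>>> {"name": "jog_arm", "arguments": {"targets": [[[1,0.35,0],[0,0,0],0],[[3,1.05,0],[0,0,0],0],[[5,1.75,0],[0,0,0],0],[[7,2.45,0],[0,0,0],0],[[9,3.15,0],[0,0,0],0],[[11,3.85,0],[0,0,0],0],[[12.3,4.3,0],[0,0,0],0],[[12.7,4.45,0],[0,0,0],0]]}}

```text
time: 6.25
tool_pos: [0.5452, 0.1826, 0.203]
tool_rot: [-0.001, 0.566, 0.824, -0.001]
contact_force: [-0.5, -0.2, -6.6]
gripper_width: 0.269
grasp_force: 59.8
```

```bash
python3 - <<'E'
from h import *
rel([.5467,.1804,.18],111)
print(state())
s,im,D=grab("wrist","w4")
E
```

```text
shift [-0.104  0.026  0.92 ] turn [array([-0.023, -0.006,  0.006]), array([ 1.0000e-02, -3.7000e-02, -2.2494e+01])] t 6.25 j6 -0.17 F [-0.5 -0.2 -6.6]
{'time': 6.25, 'joint_pos': array([ 1.93630885e-01, -4.45356804e-02,  1.75803020e+00,  2.77161825e-04,
        1.43144307e+00, -1.73750440e-01]), 'joint_vel': array([ 0.11051583,  0.05586756, -0.05617905, -0.03130738,  0.00136042,
        0.13865079]), 'joint_efforts': array([ 5.94609082e-01, -3.91560173e+01, -4.09141588e+01,  3.44404802e-01,
       -1.02847532e-02, -4.95448359e-02]), 'tool_pos': array([0.54522442, 0.18260301, 0.20301492]), 'tool_rot': array([-0.00126878,  0.56606617,  0.8243581 , -0.00109826]), 'contact_force': array([-0.452382  , -0.17325275, -6.61201364]), 'ft_torque': array([-0.00550453,  0.01852351,  0.02218123]), 'grasp_force': 59.807204604148865, 'gripper_width': 0.26927164146756755}
```

View pics/w4.png

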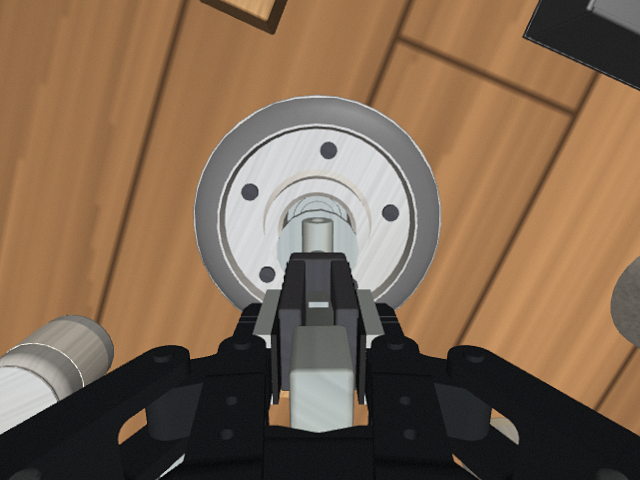

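The view shows the gauge gripped, with the foot's front arc at about (317,235) overlapping the bore at (318,210). The boss arc spans (263..370), tyre circle centre is about (317,218).

```bash
cat >> h.py <<'E'
from scipy.optimize import least_squares
def ring(name,D,s,z,tol,c0,r,rmax,lo=0.85,hi=1.15,side=0):
    """fit centre of circle radius r at height z from mask-contour points, only points on its rim (side +1/-1: tool x side)"""
    v,u=np.mgrid[0:480,0:640]; P=deep(name,np.c_[u.ravel(),v.ravel()],D,s)
    m=(D.ravel()>0)&(abs(P[:,2]-z)<tol)&(np.linalg.norm(P[:,:2]-c0,axis=1)<rmax)
    cs,_=cv2.findContours(m.reshape(480,640).astype(np.uint8),cv2.RETR_CCOMP,cv2.CHAIN_APPROX_NONE)
    w=plane(name,np.vstack([c.reshape(-1,2) for c in cs]),z,s)[:,:2]; c=np.array(c0,float)
    for k in range(6):
        d=np.linalg.norm(w-c,axis=1); a=w[(d>lo*r)&(d<hi*r)]
        f=least_squares(lambda c:np.linalg.norm(a-c,axis=1)-r,c,loss="soft_l1",f_scale=.0005); c=f.x
    return c.round(4),len(a),round(float(np.abs(f.fun).mean()),5),round(float(np.median(P[m][:,2])),4)
E
python3 - <<'E'
from h import *
s=state(); D=np.load("pics/w4.npy"); t=s["tool_pos"]
print("foot",[ring("wrist",D,s,t[2]-.078+dz,.006,t[:2],.0225,.035) for dz in(0,.002)])
print("boss",ring("wrist",D,s,.062,.004,t[:2],.036,.06))
print("bore",ring("wrist",D,s,.062,.004,t[:2],.0255,.04))
for r in(.09,.088,.086):print("tyre",ring("wrist",D,s,.05,.005,t[:2],r,.12))
print(s["tool_pos"])
w1=np.load("pics/w1.npy")
E
```

```text
foot [(array([0.546 , 0.1839]), 193, 0.00073, 0.1258), (array([0.546 , 0.1841]), 201, 0.00095, 0.1259)]
boss (array([0.5468, 0.1801]), 268, 0.00072, 0.0635)
bore (array([0.5474, 0.1789]), 135, 0.00078, 0.0635)
tyre (array([0.5471, 0.1788]), 839, 0.0031, 0.0513)
tyre (array([0.5462, 0.1809]), 873, 0.0023, 0.0513)
tyre (array([0.5456, 0.183 ]), 896, 0.00292, 0.0513)
[0.54539986 0.18283185 0.20319481]
```

>>> {"name": "jog_arm", "arguments": {"targets": [[[-0.15,0,0.6],[0,0,0],0],[[-0.15,0,1.3],[0,0,0],0],[[-0.15,0,1.7],[0,0,0],0],[[-0.15,0,1.7],[0,0,0],0],[[-0.15,0,1.7],[0,0,0],0]]}}

```text
time: 6.92
tool_pos: [0.5483, 0.1771, 0.163]
tool_rot: [0.0, 0.567, 0.823, 0.0]
contact_force: [-0.1, -0.6, -6.5]
gripper_width: 0.272
grasp_force: 59.8
```

```bash
python3 - <<'E'
from h import *
s,im,D=grab("wrist","w5"); t=s["tool_pos"]; print(t,s["contact_force"])
print("foot",ring("wrist",D,s,t[2]-.078,.006,t[:2],.0225,.035))
print("boss",ring("wrist",D,s,.062,.004,t[:2],.036,.06))
print("bore",ring("wrist",D,s,.062,.004,t[:2],.0255,.04))
rel([.5462,.1792,.156],111)
E
```

```text
[0.5482869  0.1770712  0.16302866] [-0.08624582 -0.64129774 -6.50042007]
foot (array([0.5492, 0.1781]), 205, 0.00076, 0.0857)
boss (array([0.5465, 0.1796]), 315, 0.00061, 0.0633)
bore (array([0.5474, 0.1784]), 195, 0.00102, 0.0633)
shift [ 0.107 -0.059  0.299] turn [array([ 0.012,  0.002, -0.016]), array([ 3.0000e-03, -1.8000e-02,  2.2484e+01])] t 6.97 j6 -0.18 F [ 0.4  0.6 -6.9]
```

>>> {"name": "jog_arm", "arguments": {"targets": [[[0.11,-0.07,0.2],[0,0,0],0],[[0.11,-0.07,0.3],[0,0,0],0],[[0.11,-0.07,0.3],[0,0,0],0],[[0.11,-0.07,0.3],[0,0,0],0]]}}

```text
time: 7.48
tool_pos: [0.5453, 0.1792, 0.1551]
tool_rot: [0.0, 0.567, 0.824, 0.0]
contact_force: [0.2, -0.2, -6.7]
gripper_width: 0.272
grasp_force: 59.8
```

```bash
python3 - <<'E'
from h import *
for n in("w6","w7","w8"):
    s,im,D=grab("wrist",n); t=s["tool_pos"]; print(t.round(4),s["contact_force"].round(1),np.abs(s["joint_vel"]).max().round(3))
    print("foot",ring("wrist",D,s,t[2]-.078,.006,t[:2],.0225,.035), "boss",ring("wrist",D,s,.062,.004,t[:2],.036,.06))
E
```

```text
[0.5453 0.1792 0.1551] [ 0.2 -0.2 -6.7] 0.002
foot (array([0.5461, 0.1803]), 196, 0.00071, 0.0778) boss (array([0.5466, 0.1795]), 339, 0.00058, 0.0633)
[0.5454 0.1792 0.1552] [ 0.5  0.2 -7.6] 0.003
foot (array([0.5463, 0.1798]), 241, 0.00113, 0.0779) boss (array([0.5466, 0.1795]), 342, 0.00069, 0.0633)
[0.5454 0.1792 0.1553] [-0.8  0.4 -6.4] 0.001
foot (array([0.5461, 0.1804]), 191, 0.00066, 0.0779) boss (array([0.5466, 0.1795]), 326, 0.00056, 0.0633)
```

>>> {"name": "jog_arm", "arguments": {"targets": [[[-0.02,0,0.15],[0,0,0],0],[[-0.02,0,0.3],[0,0,0],0],[[-0.02,0,0.38],[0,0,0],0],[[-0.02,0,0.44],[0,0,0],0]]}}

```text
time: 8.12
tool_pos: [0.5453, 0.1787, 0.1438]
tool_rot: [-0.0, 0.567, 0.824, -0.0]
contact_force: [0.2, 0.1, -7.3]
gripper_width: 0.271
grasp_force: 59.8
```

>>> {"name": "jog_arm", "arguments": {"targets": [[[0,0,0.06],[0,0,0],0],[[0,0,0.12],[0,0,0],0],[[0,0,0.12],[0,0,0],0]]}}

```text
time: 8.5
tool_pos: [0.5454, 0.1787, 0.141]
tool_rot: [-0.0, 0.567, 0.824, -0.0]
contact_force: [-0.2, -0.3, -6.9]
gripper_width: 0.27
grasp_force: 59.8
```

>>> {"name": "jog_arm", "arguments": {"targets": [[[0,0,0.1],[0,0,0],0],[[0,0,0.2],[0,0,0],0],[[0,0,0.3],[0,0,0],0],[[0,0,0.4],[0,0,0],0]]}}

```text
time: 9.0
tool_pos: [0.5454, 0.1787, 0.1308]
tool_rot: [-0.0, 0.567, 0.824, -0.0]
contact_force: [-0.2, -0.2, -6.9]
gripper_width: 0.269
grasp_force: 59.8
```

>>> {"name": "jog_arm", "arguments": {"targets": [[[0,0,0.1],[0,0,0],0],[[0,0,0.2],[0,0,0],0],[[0,0,0.3],[0,0,0],0],[[0,0,0.36],[0,0,0],0]]}}

```text
time: 9.5
tool_pos: [0.5454, 0.1787, 0.1219]
tool_rot: [-0.0, 0.567, 0.824, -0.0]
contact_force: [0.3, 0.6, -7.2]
gripper_width: 0.268
grasp_force: 59.8
```

>>> {"name": "jog_arm", "arguments": {"targets": [[[0,0,0.04],[0,0,0],0],[[0,0,0.08],[0,0,0],0]]}}

```text
time: 9.75
tool_pos: [0.5455, 0.1788, 0.1202]
tool_rot: [0.0, 0.567, 0.824, 0.0]
contact_force: [-0.3, 0.3, -6.7]
gripper_width: 0.27
grasp_force: 59.8
```

>>> {"name": "jog_arm", "arguments": {"targets": [[[0,0,0.03],[0,0,0],0],[[0,0,0.06],[0,0,0],0]]}}

```text
time: 10.0
tool_pos: [0.5455, 0.1787, 0.1186]
tool_rot: [0.0, 0.567, 0.824, 0.0]
contact_force: [-0.2, -0.3, -6.8]
gripper_width: 0.272
grasp_force: 59.8
```

>>> {"name": "jog_arm", "arguments": {"targets": [[[0,0,0.03],[0,0,0],0],[[0,0,0.06],[0,0,0],0]]}}

```text
time: 10.25
tool_pos: [0.5454, 0.1787, 0.1171]
tool_rot: [-0.0, 0.567, 0.824, -0.0]
contact_force: [-0.4, 0.1, -8.2]
gripper_width: 0.272
grasp_force: 59.8
```

>>> {"name": "jog_arm", "arguments": {"targets": [[[0,0,0.03],[0,0,0],0],[[0,0,0.06],[0,0,0],0]]}}

```text
time: 10.5
tool_pos: [0.5454, 0.1787, 0.1155]
tool_rot: [-0.0, 0.567, 0.824, -0.0]
contact_force: [0.2, -0.5, -7.7]
gripper_width: 0.271
grasp_force: 59.8
```

>>> {"name": "jog_arm", "arguments": {"targets": [[[0,0,0.03],[0,0,0],0],[[0,0,0.06],[0,0,0],0]]}}

```text
time: 10.75
tool_pos: [0.5455, 0.1788, 0.1141]
tool_rot: [0.0, 0.567, 0.824, 0.0]
contact_force: [0.2, -0.0, -7.3]
gripper_width: 0.273
grasp_force: 59.8
```

>>> {"name": "jog_arm", "arguments": {"targets": [[[0,0,0.03],[0,0,0],0],[[0,0,0.06],[0,0,0],0]]}}

```text
time: 11.0
tool_pos: [0.5454, 0.1787, 0.1125]
tool_rot: [-0.0, 0.567, 0.824, -0.0]
contact_force: [0.3, 0.2, -6.4]
gripper_width: 0.266
grasp_force: 59.8
```

>>> {"name": "jog_arm", "arguments": {"targets": [[[0,0,0.03],[0,0,0],0],[[0,0,0.06],[0,0,0],0]]}}

```text
time: 11.25
tool_pos: [0.5455, 0.1787, 0.1111]
tool_rot: [0.0, 0.567, 0.824, 0.0]
contact_force: [-0.0, 0.1, -7.0]
gripper_width: 0.271
grasp_force: 59.8
```

>>> {"name": "jog_arm", "arguments": {"targets": [[[0,0,0.02],[0,0,0],0],[[0,0,0.04],[0,0,0],0]]}}

```text
time: 11.5
tool_pos: [0.5455, 0.1787, 0.1101]
tool_rot: [0.0, 0.567, 0.824, 0.0]
contact_force: [-0.7, -0.6, -7.4]
gripper_width: 0.271
grasp_force: 59.8
```

>>> {"name": "jog_arm", "arguments": {"targets": [[[0,0,0.03],[0,0,0],0],[[0,0,0.05],[0,0,0],0]]}}

```text
time: 11.75
tool_pos: [0.5454, 0.1787, 0.1088]
tool_rot: [-0.0, 0.567, 0.824, -0.0]
contact_force: [0.0, -0.5, -7.2]
gripper_width: 0.271
grasp_force: 59.8
```

>>> {"name": "jog_arm", "arguments": {"targets": [[[0,0,0.02],[0,0,0],0],[[0,0,0.04],[0,0,0],0]]}}

```text
time: 12.0
tool_pos: [0.5455, 0.1787, 0.1079]
tool_rot: [0.0, 0.567, 0.824, 0.0]
contact_force: [-0.7, -1.0, -5.1]
gripper_width: 0.269
grasp_force: 60.1
```

>>> {"name": "jog_arm", "arguments": {"targets": [[[0,0,0.015],[0,0,0],0],[[0,0,0.015],[0,0,0],0]]}}

```text
time: 12.25
tool_pos: [0.5455, 0.1787, 0.1079]
tool_rot: [0.0, 0.567, 0.824, 0.0]
contact_force: [-1.2, -1.2, -4.2]
gripper_width: 0.269
grasp_force: 60.2
```

>>> {"name": "jog_arm", "arguments": {"targets": [[[0,0,0],[0,0,0],32],[[0,0,0],[0,0,0],40],[[0,0,0],[0,0,0],50],[[0,0,0],[0,0,0],50]]}}

```text
time: 12.75
tool_pos: [0.5458, 0.1788, 0.1079]
tool_rot: [0.0, 0.567, 0.824, 0.0]
contact_force: [0.6, 0.2, -0.4]
gripper_width: 0.501
grasp_force: 0.0
```

```bash
python3 - <<'E'
from h import *
s,im,D=grab("wrist","w9"); t=s["tool_pos"]; print(t.round(4),s["contact_force"].round(1))
cv2.imwrite("pics/side1.png",grab_frame("side")[0][:,:,::-1])
v,u=np.mgrid[0:480,0:640]
P=deep("wrist",np.c_[u.ravel(),v.ravel()],D,s)
near=(D.ravel()>0)&(np.linalg.norm(P[:,:2]-[.5458,.1797],axis=1)<.02)
for g in (.118,):
  for lo,hi,z in((g+.038,g+.05,g+.0445),(g+.012,g+.024,g+.018)):
    m=near&(P[:,2]>lo)&(P[:,2]<hi); q=P[m]
    if m.sum()<10: print(lo,m.sum()); continue
    c=max(cv2.findContours(m.reshape(480,640).astype(np.uint8),cv2.RETR_EXTERNAL,cv2.CHAIN_APPROX_NONE)[0],key=len)
    w=plane("wrist",c.reshape(-1,2),z,s)[:,:2].astype(np.float32)
    print(z,m.sum(),np.percentile(q[:,2],[10,50,90]).round(4),"rect",cv2.minAreaRect(w),"px",c.reshape(-1,2).mean(0),c.reshape(-1,2).min(0),c.reshape(-1,2).max(0))
E
```

```text
[0.5458 0.1788 0.1079] [ 0.6  0.2 -0.4]
0.16249999999999998 4776 [0.1596 0.1627 0.1635] rect ((0.5457131862640381, 0.1825375258922577), (0.015538448467850685, 0.022029628977179527), 20.83409309387207) px [317.42508711 387.5261324 ] [286 352] [350 431]
0.13599999999999998 3150 [0.1328 0.1364 0.1383] rect ((0.5457684397697449, 0.18104368448257446), (0.023913173004984856, 0.030593298375606537), 20.878305435180664) px [316.64893617 332.19858156] [276 297] [356 388]
```

View pics/w9.png

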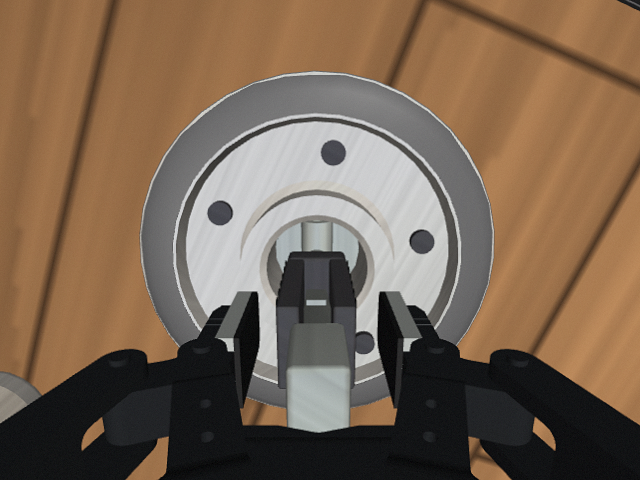

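The gauge stands free in the bore at (317,255), between the open pads (force about 0). Head top is at 0.1627, which puts the grip point at 0.118, so I'll rise to the key.

>>> {"name": "jog_arm", "arguments": {"targets": [[[0,0,-0.5],[0,0,0],50],[[0,0,-1.0],[0,0,0],50],[[0,0,-1.3],[0,0,0],50],[[0,0,-1.36],[0,0,0],50],[[0,0,-1.36],[0,0,0],40]]}}

```text
time: 13.48
tool_pos: [0.5454, 0.1787, 0.1415]
tool_rot: [-0.0, 0.567, 0.824, -0.0]
contact_force: [-0.8, 0.4, -0.3]
gripper_width: 0.402
grasp_force: 0.0
```

```bash
python3 - <<'E'
from h import *
s,im,D=grab("wrist","w10"); t=s["tool_pos"]; print(t.round(4),s["contact_force"].round(1),s["gripper_width"])
v,u=np.mgrid[0:480,0:640]
P=deep("wrist",np.c_[u.ravel(),v.ravel()],D,s)
near=(D.ravel()>0)&(np.linalg.norm(P[:,:2]-[.5458,.1797],axis=1)<.02)
g=.1182
for lo,hi,z in((g+.041,g+.05,g+.0445),(g+.012,g+.022,g+.018)):
    m=near&(P[:,2]>lo)&(P[:,2]<hi); q=P[m]
    c=max(cv2.findContours(m.reshape(480,640).astype(np.uint8),cv2.RETR_EXTERNAL,cv2.CHAIN_APPROX_NONE)[0],key=len)
    w=plane("wrist",c.reshape(-1,2),z,s)[:,:2].astype(np.float32); r=cv2.minAreaRect(w); d=np.array(r[0])-t[:2]
    print(z,m.sum(),np.percentile(q[:,2],[10,50,90]).round(4),"rect",r,"tool xy off",(-.358*d[0]+.934*d[1]).round(4),(.934*d[0]+.358*d[1]).round(4),"px",c.reshape(-1,2).min(0),c.reshape(-1,2).max(0))
E
```

```text
[0.5454 0.1787 0.1415] [-0.8  0.4 -0.3] 0.4018647035855322
0.1627 3372 [0.1613 0.1628 0.1639] rect ((0.5463684797286987, 0.1812777817249298), (0.015805071219801903, 0.02105478011071682), 20.9027156829834) tool xy off 0.002 0.0019 px [295 303] [344 363]
0.1362 1879 [0.1337 0.1363 0.1376] rect ((0.5497447848320007, 0.18249359726905823), (0.015622974373400211, 0.02935400977730751), 21.010499954223633) tool xy off 0.0019 0.0054 px [308 264] [350 336]
```

>>> {"name": "jog_arm", "arguments": {"targets": [[[0.03,0.03,0],[0,0,0],40],[[0.03,0.03,0],[0,0,0],24],[[0.03,0.03,0],[0,0,0],20],[[0.03,0.03,0],[0,0,0],0],[[0.03,0.03,0],[0,0,0],0]]}}

```text
time: 14.15
tool_pos: [0.5457, 0.1797, 0.1414]
tool_rot: [-0.0, 0.567, 0.824, -0.0]
contact_force: [-1.8, -0.3, 1.2]
gripper_width: 0.174
grasp_force: 60.0
```

>>> {"name": "jog_arm", "arguments": {"targets": [[[0,0,-0.1],[0,0,0],0],[[0,0,-0.22],[0,0,0],0],[[0,0,-0.34],[0,0,0],0],[[0,0,-0.46],[0,0,0],0],[[0,0,-0.58],[0,0,0],0],[[0,0,-0.7],[0,0,0],0],[[0,0,-0.84],[0,0,0],0],[[0,0,-0.84],[0,0,0],0]]}}

```text
time: 15.15
tool_pos: [0.5462, 0.1798, 0.1632]
tool_rot: [0.0, 0.567, 0.824, 0.0]
contact_force: [-0.3, -0.2, 0.1]
gripper_width: 0.171
grasp_force: 59.9
```

```bash
python3 - <<'E'
from h import *
s,im,D=grab("wrist","w11"); t=s["tool_pos"]; print(t.round(4),s["contact_force"].round(1),s["gripper_width"])
v,u=np.mgrid[0:480,0:640]
P=deep("wrist",np.c_[u.ravel(),v.ravel()],D,s)
d=P[:,:2]-t[:2]; tx=-.358*d[:,0]+.934*d[:,1]; ty=.934*d[:,0]+.358*d[:,1]
h,e=np.histogram(P[(D.ravel()>0)&(abs(ty)<.012)&(abs(tx)<.016)][:,2],np.arange(.02,.21,.005)); print([(round(a,3),int(b)) for a,b in zip(e,h) if b>40])
E
```

```text
[0.5462 0.1798 0.1632] [-0.3 -0.2  0.1] 0.1707219618797463
[(np.float64(0.025), 63), (np.float64(0.03), 146), (np.float64(0.045), 239), (np.float64(0.05), 76), (np.float64(0.08), 86), (np.float64(0.085), 694), (np.float64(0.09), 79), (np.float64(0.095), 92), (np.float64(0.1), 82), (np.float64(0.105), 75), (np.float64(0.11), 142), (np.float64(0.115), 104), (np.float64(0.12), 125), (np.float64(0.125), 176), (np.float64(0.13), 195), (np.float64(0.135), 1042), (np.float64(0.155), 247), (np.float64(0.16), 191), (np.float64(0.165), 258), (np.float64(0.17), 412), (np.float64(0.175), 451), (np.float64(0.18), 2309), (np.float64(0.185), 968), (np.float64(0.19), 372), (np.float64(0.195), 411), (np.float64(0.2), 1239)]
```

View pics/w11.png

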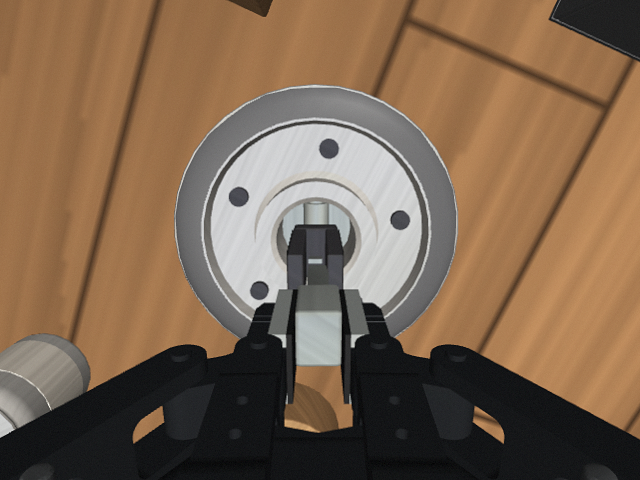

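The view shows the key head raised at (320,335) and the handle still at (316,250); the gauge has not moved. Next I lower the key until it is snug.

>>> {"name": "jog_arm", "arguments": {"targets": [[[0,0,0.1],[0,0,0],0],[[0,0,0.2],[0,0,0],0],[[0,0,0.28],[0,0,0],0],[[0,0,0.32],[0,0,0],0],[[0,0,0.32],[0,0,0],0]]}}

```text
time: 15.82
tool_pos: [0.5459, 0.1796, 0.1544]
tool_rot: [0.0, 0.567, 0.824, -0.0]
contact_force: [0.7, 0.8, -0.0]
gripper_width: 0.172
grasp_force: 60.0
```

>>> {"name": "jog_arm", "arguments": {"targets": [[[0,0,0.02],[0,0,0],0],[[0,0,0.02],[0,0,0],0]]}}

```text
time: 16.08
tool_pos: [0.5461, 0.1797, 0.1543]
tool_rot: [0.0, 0.567, 0.824, 0.0]
contact_force: [-0.0, -0.2, 1.7]
gripper_width: 0.175
grasp_force: 60.1
```

>>> {"name": "jog_arm", "arguments": {"targets": [[[0,0,0.015],[0,0,0],0],[[0,0,0.015],[0,0,0],0]]}}

```text
time: 16.32
tool_pos: [0.5462, 0.1797, 0.154]
tool_rot: [0.0, 0.567, 0.824, 0.0]
contact_force: [-0.5, -0.4, 2.7]
gripper_width: 0.173
grasp_force: 60.2
```

>>> {"name": "jog_arm", "arguments": {"targets": [[[0,0,0.012],[0,0,0],0],[[0,0,0.012],[0,0,0],0]]}}

```text
time: 16.58
tool_pos: [0.5462, 0.1797, 0.1538]
tool_rot: [0.0, 0.567, 0.824, 0.0]
contact_force: [-0.3, -0.3, 4.2]
gripper_width: 0.169
grasp_force: 60.4
```

>>> {"name": "jog_arm", "arguments": {"targets": [[[0,0,0],[0,0,0],40],[[0,0,0],[0,0,0],45],[[0,0,0],[0,0,0],50]]}}

```text
time: 16.95
tool_pos: [0.5455, 0.1797, 0.1527]
tool_rot: [-0.0, 0.567, 0.824, -0.0]
contact_force: [0.4, 0.1, 0.4]
gripper_width: 0.502
grasp_force: 0.0
```

```bash
python3 - <<'E'
from h import *
s,im,D=grab("wrist","w12"); t=s["tool_pos"]; print(t.round(4),s["contact_force"].round(1),s["gripper_width"])
v,u=np.mgrid[0:480,0:640]
P=deep("wrist",np.c_[u.ravel(),v.ravel()],D,s)
near=(D.ravel()>0)&(np.linalg.norm(P[:,:2]-[.546,.1797],axis=1)<.02)
g=.1182
for lo,hi,z in((g+.053,g+.062,g+.0565),(g+.014,g+.022,g+.018)):
    m=near&(P[:,2]>lo)&(P[:,2]<hi); q=P[m]
    c=max(cv2.findContours(m.reshape(480,640).astype(np.uint8),cv2.RETR_EXTERNAL,cv2.CHAIN_APPROX_NONE)[0],key=len)
    w=plane("wrist",c.reshape(-1,2),z,s)[:,:2].astype(np.float32); r=cv2.minAreaRect(w); d=np.array(r[0])-t[:2]
    print(z,m.sum(),np.percentile(q[:,2],[10,50,90]).round(4),"rect",r,"tool xy off",(-.358*d[0]+.934*d[1]).round(4),(.934*d[0]+.358*d[1]).round(4))
E
```

```text
[0.5455 0.1797 0.1527] [0.4 0.1 0.4] 0.5023604761712367
0.1747 2948 [0.1739 0.1752 0.176 ] rect ((0.5472415089607239, 0.1809002012014389), (0.015850989148020744, 0.021439258009195328), 20.935897827148438) tool xy off 0.0005 0.002
0.1362 1432 [0.1351 0.1363 0.1372] rect ((0.5542563199996948, 0.18791906535625458), (0.014395893551409245, 0.024445483461022377), 58.34575653076172) tool xy off 0.0045 0.0111
```

Key head top is at 0.1752, 12.4 mm above the start, as expected for snug at 48. I'll go down to grip the handle.

>>> {"name": "jog_arm", "arguments": {"targets": [[[0,0.04,0.4],[0,0,0],50],[[0,0.04,0.8],[0,0,0],50],[[0,0.04,1.2],[0,0,0],50],[[0,0.04,1.55],[0,0,0],50],[[0,0.04,1.7],[0,0,0],50],[[0,0.04,1.7],[0,0,0],50]]}}

```text
time: 17.75
tool_pos: [0.5467, 0.1801, 0.1104]
tool_rot: [-0.0, 0.567, 0.824, -0.0]
contact_force: [-1.1, -0.3, 0.6]
gripper_width: 0.5
grasp_force: 0.0
```

>>> {"name": "jog_arm", "arguments": {"targets": [[[0,0,0],[0,0,0],34],[[0,0,0],[0,0,0],30],[[0,0,0],[0,0,0],20],[[0,0,0],[0,0,0],0],[[0,0,0],[0,0,0],0]]}}

```text
time: 18.38
tool_pos: [0.5465, 0.1798, 0.1115]
tool_rot: [-0.0, 0.567, 0.824, -0.001]
contact_force: [-3.6, -2.1, 5.6]
gripper_width: 0.268
grasp_force: 59.5
```

>>> {"name": "jog_arm", "arguments": {"targets": [[[0,-0.03,0],[0,0,0],0],[[0,-0.03,-0.05],[0,0,0],0],[[0,-0.03,-0.12],[0,0,0],0]]}}

```text
time: 18.75
tool_pos: [0.5454, 0.1797, 0.1119]
tool_rot: [-0.001, 0.567, 0.824, -0.0]
contact_force: [1.3, 0.2, -8.6]
gripper_width: 0.268
grasp_force: 59.1
```

>>> {"name": "jog_arm", "arguments": {"targets": [[[0,0,-0.1],[0,0,0],0],[[0,0,-0.25],[0,0,0],0],[[0,0,-0.4],[0,0,0],0]]}}

```text
time: 19.12
tool_pos: [0.5455, 0.1797, 0.1233]
tool_rot: [-0.001, 0.567, 0.824, -0.001]
contact_force: [0.1, -0.2, -8.5]
gripper_width: 0.267
grasp_force: 59.3
```

>>> {"name": "jog_arm", "arguments": {"targets": [[[0,0,-0.2],[0,0,0],0],[[0,0,-0.45],[0,0,0],0],[[0,0,-0.75],[0,0,0],0],[[0,0,-1.1],[0,0,0],0],[[0,0,-1.7],[0,0,0],0],[[0,0,-2.5],[0,0,0],0],[[0,0,-3.2],[0,0,0],0],[[0,0,-3.2],[0,0,0],0]]}}

```text
time: 20.12
tool_pos: [0.5478, 0.1801, 0.2071]
tool_rot: [0.002, 0.567, 0.824, 0.002]
contact_force: [0.3, -0.3, -7.0]
gripper_width: 0.27
grasp_force: 59.7
```

```bash
python3 - <<'E'
from h import *
s,im,D=grab("wrist","w13"); t=s["tool_pos"]; print(t.round(4),s["contact_force"].round(1),s["gripper_width"])
rel([.5565,-.1561,.205],111)
v,u=np.mgrid[0:480,0:640]
P=deep("wrist",np.c_[u.ravel(),v.ravel()],D,s)
d=P[:,:2]-t[:2]; tx=-.358*d[:,0]+.934*d[:,1]; ty=.934*d[:,0]+.358*d[:,1]
m=(D.ravel()>0)&(abs(ty)<.007)&(tx>.005)&(tx<.035)&(P[:,2]>t[2]-.08)&(P[:,2]<t[2]-.05); q=m.nonzero()[0]
print("nose_a tool x",np.percentile(tx[q],[50,95,100]).round(4),len(q),"z rel",np.percentile(P[q,2]-t[2],[5,50,95]).round(4))
m=(D.ravel()>0)&(abs(ty)<.008)&(abs(tx)<.012)&(P[:,2]>t[2]+.055); print("head top rel TCP",np.percentile(P[m,2]-t[2],[10,50,90]).round(4),m.sum())
print("foot",ring("wrist",D,s,t[2]-.08,.006,t[:2],.0225,.035))
cv2.imwrite("pics/w13c.png",cv2.resize(im[150:460,160:480],None,fx=1.8,fy=1.8)[:,:,::-1])
E
```

```text
[0.5478 0.1801 0.2071] [ 0.3 -0.3 -7. ] 0.2698756880176119
shift [-1.2696e+01 -4.4320e+00  7.0000e-03] turn [array([ 0.019,  0.003, -0.014]), array([ 5.0000e-03, -2.9000e-02,  2.2486e+01])] t 20.18 j6 -0.18 F [-0.6 -1.1 -7.8]
nose_a tool x [0.0149 0.0226 0.0244] 976 z rel [-0.0679 -0.0626 -0.0607]
head top rel TCP [0.0608 0.0777 0.0867] 7943
foot (array([0.5485, 0.1806]), 212, 0.00081, 0.1261)
```

View pics/w13c.png

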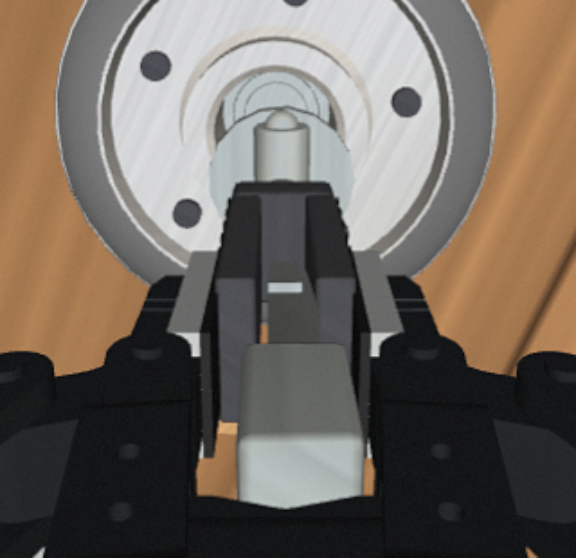

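The crop shows the gauge clear of the bore, with its nose standing out at crop (283,118) past the foot; nose at tool x ≈ 24 mm (size ≈ 48). Now carry it back to the tray.

>>> {"name": "jog_arm", "arguments": {"targets": [[[-1,-0.35,0],[0,0,0],0],[[-2.7,-0.95,0],[0,0,0],0],[[-4.7,-1.65,0],[0,0,0],0],[[-6.7,-2.35,0],[0,0,0],0],[[-8.7,-3.05,0],[0,0,0],0],[[-10.7,-3.75,0],[0,0,0],0],[[-12.2,-4.25,0],[0,0,0],0],[[-12.7,-4.43,0],[0,0,0],0]]}}

```text
time: 21.18
tool_pos: [0.5551, -0.1584, 0.2025]
tool_rot: [-0.001, 0.568, 0.823, -0.0]
contact_force: [0.2, 1.3, -6.6]
gripper_width: 0.264
grasp_force: 59.9
```

>>> {"name": "jog_arm", "arguments": {"targets": [[[0,0,0.8],[0,0,0],0],[[0,0,1.8],[0,0,0],0],[[0,0,2.8],[0,0,0],0],[[0,0,3.5],[0,0,0],0],[[0,0,3.8],[0,0,0],0],[[0,0,4.0],[0,0,0],0],[[0,0,4.0],[0,0,0],0]]}}

```text
time: 22.05
tool_pos: [0.5562, -0.1563, 0.1042]
tool_rot: [0.0, 0.567, 0.824, 0.0]
contact_force: [0.6, -0.0, -6.2]
gripper_width: 0.269
grasp_force: 59.8
```

```bash
python3 - <<'E'
from h import *
rel([.5565,-.1561,.0955],111)
s,im,D=grab("wrist","w14"); t=s["tool_pos"]
print("foot",ring("wrist",D,s,t[2]-.08,.006,t[:2],.0225,.035))
E
```

```text
shift [0.004 0.014 0.348] turn [array([ 0.004,  0.003, -0.013]), array([ 5.0000e-03, -6.0000e-03,  2.2487e+01])] t 22.05 j6 -0.77 F [ 0.6 -0.  -6.2]
foot (array([ 0.557, -0.156]), 215, 0.0008, 0.0231)
```

>>> {"name": "jog_arm", "arguments": {"targets": [[[0,0,0.1],[0,0,0],0],[[0,0,0.2],[0,0,0],0],[[0,0,0.28],[0,0,0],0],[[0,0,0.28],[0,0,0],0]]}}

```text
time: 22.6
tool_pos: [0.5556, -0.1563, 0.0965]
tool_rot: [-0.0, 0.567, 0.824, -0.0]
contact_force: [-0.4, -0.0, -7.7]
gripper_width: 0.266
grasp_force: 59.9
```

>>> {"name": "jog_arm", "arguments": {"targets": [[[0,0,0.03],[0,0,0],0],[[0,0,0.05],[0,0,0],0]]}}

```text
time: 22.85
tool_pos: [0.5559, -0.1563, 0.0956]
tool_rot: [0.0, 0.567, 0.824, 0.0]
contact_force: [-1.0, 0.4, -4.4]
gripper_width: 0.269
grasp_force: 60.3
```

>>> {"name": "jog_arm", "arguments": {"targets": [[[0,0,0.015],[0,0,0],0],[[0,0,0.015],[0,0,0],0]]}}

```text
time: 23.1
tool_pos: [0.5559, -0.1564, 0.0956]
tool_rot: [0.0, 0.567, 0.824, -0.0]
contact_force: [-1.1, 0.4, -4.1]
gripper_width: 0.268
grasp_force: 60.2
```

>>> {"name": "jog_arm", "arguments": {"targets": [[[0,0,0],[0,0,0],32],[[0,0,0],[0,0,0],42],[[0,0,0],[0,0,0],55],[[0,0,0],[0,0,0],55]]}}

```text
time: 23.6
tool_pos: [0.5562, -0.1565, 0.0957]
tool_rot: [0.0, 0.567, 0.824, 0.0]
contact_force: [-1.0, -1.0, 0.8]
gripper_width: 0.555
grasp_force: 0.0
```

>>> {"name": "jog_arm", "arguments": {"targets": [[[0,0,-0.5],[0,0,0],55],[[0,0,-1.2],[0,0,0],55],[[0,0,-2.2],[0,0,0],55],[[0,0,-3.4],[0,0,0],55],[[0,0,-4.6],[0,0,0],55],[[0,0,-6],[0,0,0],55],[[0,0,-7],[0,0,0],55],[[0,0,-7],[0,0,0],55]]}}

```text
time: 24.6
tool_pos: [0.5573, -0.1569, 0.2747]
tool_rot: [0.004, 0.567, 0.824, 0.001]
contact_force: [0.5, -0.5, -0.2]
gripper_width: 0.547
grasp_force: 0.0
```

```bash
python3 - <<'E'
from h import *
s,im,D=grab("wrist","w15"); t=s["tool_pos"]; print(t.round(4),s["time"])
v,u=np.mgrid[0:480,0:640]
P=deep("wrist",np.c_[u.ravel(),v.ravel()],D,s)
near=(D.ravel()>0)&(np.linalg.norm(P[:,:2]-[.5565,-.1555],axis=1)<.03)
for lo,hi,z in((.15,.165,.1575),(.112,.125,.119)):
    m=near&(P[:,2]>lo)&(P[:,2]<hi); q=P[m]
    if m.sum()<10: print(lo,m.sum()); continue
    c=max(cv2.findContours(m.reshape(480,640).astype(np.uint8),cv2.RETR_EXTERNAL,cv2.CHAIN_APPROX_NONE)[0],key=len)
    w=plane("wrist",c.reshape(-1,2),z,s)[:,:2].astype(np.float32)
    print(z,m.sum(),np.median(q[:,2]).round(4),"rect",cv2.minAreaRect(w))
cv2.imwrite("pics/w15c.png",cv2.resize(im[130:330,200:440],None,fx=3,fy=3,interpolation=cv2.INTER_CUBIC)[:,:,::-1])
E
```

```text
[ 0.5573 -0.1569  0.2747] 24.6
0.1575 809 0.1593 rect ((0.5561363101005554, -0.15544459223747253), (0.01531002577394247, 0.02083156816661358), 20.823047637939453)
0.119 506 0.1202 rect ((0.564552903175354, -0.15258434414863586), (0.006443072110414505, 0.028732646256685257), 21.371437072753906)
```

View pics/w15c.png

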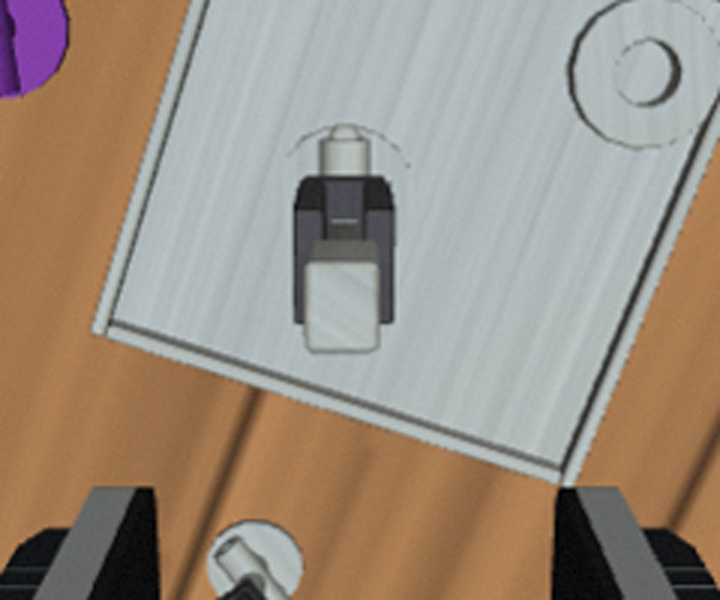

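The gauge stands upright in the tray at crop (345,250), nose out at (345,130). The key head top is 39.1 mm above the handle top, against 26.4 at the start, so it is about 12.5 mm higher (size ≈ 48). Handing in.

```bash
python3 -c "
from h import *
print(job_done())"
```

```text
the job is handed in; nothing more can be done
None
```

The bore was gauged and the gauge now stands upright back in its tray, key still locked at about 48 mm by the camera; the job is handed in at about 25 s, though the hand-in returned no verdict.

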